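Press the red spice box home on its caddy base

TASK

Pick up the red spice box, set it over the two studs of the white caddy base, long side along long side, and press it down until the studs are fully home in its sockets and it sits flush on the base, then let go. Leave the yellow and blue spice boxes where they stand.

Things in the scene. Friction and masses are not known exactly. Their poses are not given: they have to be found in the camera images.
- red_box_mid (a point): closed red plastic spice box, 100 long (its x) x 50 wide (its y) x 62 mm high, about 0.2 kg, standing loose on the slab; grip it across its width. Underneath are two open sockets along its length, 44 (x) x 42 (y) x 33 mm deep, centred 24 either side of the middle. Same turned half round. This point is its centre, 31 mm above its underside; z up.
- base_deck (a point): white base screwed to the slab: plate 116 long (x) x 66 (y) x 14 mm, two grey studs 30 high, 24 either side of its middle in x, 36 wide, tapered to 16 on top to lead the box in. Spring tongues on the studs stop a box merely set down about 8 proud; about 10 N pushes it home, where it stays. This point: centre of the plate's top face, z up; the red box's centre is 31 above it when home.
- yellow_box_mid (a point): closed stackable plastic spice box, all yellow with small pale labels, 100 long (its x) x 50 wide (its y) x 62 mm high, about 0.2 kg, standing loose on the slab, not to be moved. This point is its centre, 31 mm above its underside; z up.
- blue_box_mid (a point): closed stackable plastic spice box, all blue with small pale labels, 100 long (its x) x 50 wide (its y) x 62 mm high, about 0.2 kg, standing loose on the slab, not to be moved. This point is its centre, 31 mm above its underside; z up.
Things that resemble listed ones, but are neither listed nor needed, are in the scene too. There is more than one size of the part that bears base_deck; the job needs the larger. Of the things shaped like the part that bears red_box_mid, the red one is meant.

How it is judged:
By the outcome, as a careful person would: the job done as asked, in the order asked, and still so for the second after the job is handed in, with the robot touching nothing.
It also fails if it takes over 42 s, if anything falls off the work surface, if the arm or the gripper's body presses on something with over 40 N, if the wrist force passes 120 N, or if a joint passes its speed limit or range.

ROBOT

A 6-joint arm with a two-finger parallel gripper is mounted at the origin on the work surface. World frame = base frame: x ahead of the robot, y to its left, z up, the work surface at z = 0. Lengths are in m, angles in rad, forces in N, time in s.
With the tool pointing down it reaches from about 0.375 to 0.9 m from the base axis. Payload 3.1 kg.
Tool frame: the origin (TCP) lies at the centre of the arm's flange, where the gripper is bolted on; the fingertips stand 173 mm ahead of it and the grasp point (between the pads) lies 155 mm ahead of it (nose_length is the distance from the TCP to the fingertips, in m); z points along the fingers, y is the line along which they close (so a half turn about z gives the same grasp; the last joint's range is limited). The gripper opens to 85 mm and grips with 20 to 120 N. Pads are 22 mm wide; open, the fingers measure 114 mm over their backs; the gripper's body (76 mm by 85 mm) begins 54 mm behind the grasp point. The pads swing forward as they close: fully open they stand 13 mm farther back than shut.
Start: joints at [1.067, 0.527, 1.433, -0, 1.181, -0.178], TCP at [0.199, 0.592, 0.405] pointing down, gripper open.
Joint ranges: [-3.08, 3.08], [-0.75, 2.2], [0.22, 2.44], [-1.43, 4.57], [0, 2.65], [-2.85, 2.85]. Speed limits (rad/s): [2.79, 2.79, 3.14, 3.14, 3.14, 3.14].

INTERFACE

Orientations are given as [roll, pitch, yaw] about the fixed x, y, z axes, in that order (R = Rz(yaw) Ry(pitch) Rx(roll)).
In Python, from plant import read_state, grab_frame, close_job, nose_length gives the robot as it stands.
- The arm moves only by the tool apply_moves, never from a script. Its arguments are lists of equal length, an entry for each row: "translation": the shift along the tool's x, y, z in cm, a list of three; "turn": the turn about the tool's z in rad. A call has 1 to 10 rows; each row is the pose to reach, as a shift and turn from the pose commanded when the call began, along the tool's axes at that moment; what a row does not reach only later rows make up. A row lasts 1/8 s, in which the tool goes at most 62.5 mm and 10.7 degrees, less where a joint would pass 70% of its speed; a pose out of reach is approached as far as the arm can. A call with a gripper value outside its range is refused whole. "gripper" is the closure in counts, from 0 (fully open) to 255 (shut), set as the call begins (left out, the last holds). The fingers move at their own pace and stop on an object; "grip_force" is the grip in N (left out, the last holds). Time passes only in rows, so rows that repeat a pose let the fingers close. It gives the time, the measured TCP pose, the force, the opening and the grip force at its end, in the units of the state.
- read_state(): the state, without advancing time (a new reading comes with each control period).
- grab_frame(name): name is "scene" or "top" or "wrist"; returns a dict with "image" (420x560x3 uint8, red, green, blue), "camera_matrix" (3x3 intrinsics, pixels), "k1" (the pictures are not rectified: a ray, as slopes to the right and down, at radius r is drawn at 1 + k1 r^2 times it, then the intrinsics apply), "world_to_cam" (4x4, takes a point from world to camera coordinates). Camera axes: x right, y down, z forward; pixel columns grow to the right and rows downward; lengths in m; the calibration is good to about 2 mm. A picture is of the moment at which its call begins. There is no depth.
- close_job(): hands the job in; it is judged then, once.
The state is a dict: "t": time; "q": joint angles; "qvel": joint speeds; "tau": joint torques, N m; "ee_pos": TCP position; "ee_rot": TCP orientation; "ft_force": force on the tool from outside, world axes, zero at the start; "moment": the same for the moment, N m; "grip_width": finger opening in m; "finger_force": force on a finger pad.
Only numpy, scipy, OpenCV 4.12 (cv2) and the standard library are available. Lean on these libraries where they do the work, as an engineer would, in place of code of your own. Each camera call takes 0.05 s, during which the arm holds its last target. There are 200 camera calls.

## Working session

There is one attempt and no reset: what is moved stays moved. The work goes in short steps, Python scripts to look and compute and a tool call to move; the robot and the scene stay as the last step left them, time stands still between calls to the robot, and variables do not carry over. Pictures are saved under pics/ and viewed, at most 10 in all, crops included, and the job is handed in when it is done.

Besides the shell and the picture viewer there is one more tool, called as a command line: name --pt "numbers of a row" for each row, then --argument value for the rest. apply_moves: Moves the arm, as the interface text tells. Its arguments: {"type":"object","properties":{"translation":{"type":"array"},"turn":{"type":"array"},"gripper":{"type":"number"},"grip_force":{"type":"number"}},"required":["translation","turn"]}

```bash
mkdir -p pics; cat > h.py <<'E'
import numpy as np, cv2
from plant import *
def ray(f,uv):
    K=f["camera_matrix"];k1=f["k1"]
    p=cv2.undistortPoints(np.array([[uv]],float),K,np.array([k1,0,0,0,0.]))[0,0]
    T=f["world_to_cam"];R=T[:3,:3];c=-R.T@T[:3,3]
    return c,R.T@np.array([p[0],p[1],1])
def onz(f,uv,z):
    c,d=ray(f,uv);return c+d*(z-c[2])/d[2]
E
python3 - <<'E'
from h import *
print(read_state())
for n in("scene","top"):
    f=grab_frame(n);np.savez(f"{n}.npz",**f)
    cv2.imwrite(f"pics/{n}1.png",f["image"][:,:,::-1]);T=f["world_to_cam"];print(n,-T[:3,:3].T@T[:3,3],f["k1"])
    
E
```

```text
{'t': 0.0, 'q': array([ 1.06751537e+00,  5.28458582e-01,  1.43393903e+00,  6.85813081e-06,
        1.18138019e+00, -1.78483098e-01]), 'qvel': array([ 1.19624437e-03, -6.37631875e-04,  1.77854228e-03,  3.31365480e-04,
       -3.38230930e-05, -5.16335188e-04]), 'tau': array([-3.91332997e-04, -4.42336786e+01, -1.78028351e+01, -1.67706944e-04,
        8.26024421e-03,  1.31818439e-05]), 'ee_pos': array([0.19923462, 0.59201729, 0.40372618]), 'ee_rot': array([-3.13944334e+00, -3.94182330e-04,  2.81679176e+00]), 'ft_force': array([-0.50499723, -0.64157115,  0.53475231]), 'moment': array([-0.02180268, -0.00484795,  0.01179439]), 'finger_force': 0.0, 'grip_width': 0.08527794895009577}
scene [1.04189504 0.31513273 0.84808133] -0.13287299232398725
top [ 0.3631194  -0.0224815   1.14023067] -0.0900833747367698
```

View pics/top1.png

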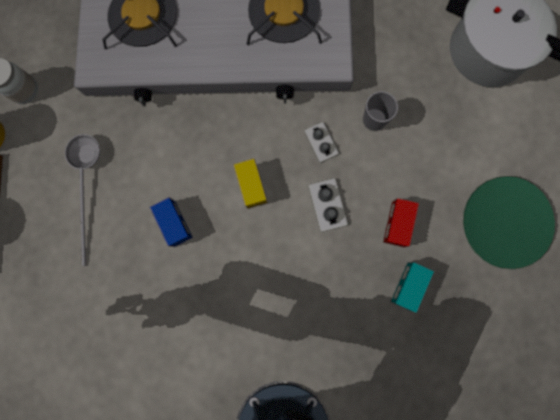

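View pics/scene1.png

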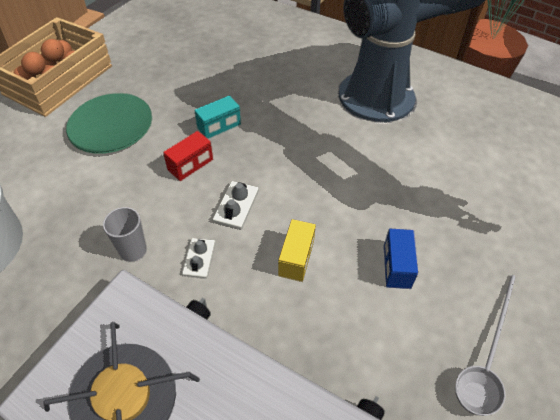

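The top view shows red at (402,222), the large base at (328,204), yellow at (250,183), blue at (170,222) and a teal decoy at (412,287). The scene view agrees.

```bash
cat >> h.py <<'E'
def rect(f,mask,z,near=None):
    """largest contour (or one near pixel): min-area rectangle of its points on plane z -> centre, sizes, long-axis yaw"""
    cs,_=cv2.findContours(mask.astype(np.uint8),cv2.RETR_EXTERNAL,cv2.CHAIN_APPROX_NONE)
    cs=[c for c in cs if cv2.contourArea(c)>60]
    if near is not None: cs=[c for c in cs if cv2.pointPolygonTest(cv2.convexHull(c),near,False)>=0]
    c=max(cs,key=cv2.contourArea)
    P=np.array([onz(f,p[0],z)[:2] for p in c],np.float32)*1000
    B=cv2.boxPoints(cv2.minAreaRect(P));a,b=B[1]-B[0],B[2]-B[1]
    if np.linalg.norm(a)<np.linalg.norm(b):a,b=b,a
    return B.mean(0).round(1),np.linalg.norm(a).round(1),np.linalg.norm(b).round(1),round(float(np.arctan2(a[1],a[0])%np.pi),3)
E
python3 - <<'E'
from h import *
for n,base,red in(("top",(328.,204.),(402.,222.)),("scene",(236.,204.),(190.,155.))):
    f=dict(np.load(n+".npz"));f["k1"]=float(f["k1"]);im=f["image"].astype(int);hsv=cv2.cvtColor(f["image"],cv2.COLOR_RGB2HSV)
    r,g,b=im[...,0],im[...,1],im[...,2]
    m=(r>90)&(g<60)&(b<60)
    u=np.argwhere(m&(abs(np.arange(560)-red[0])<35)[None]&(abs(np.arange(420)-red[1])<35)[:,None])
    v=hsv[...,2][u[:,0],u[:,1]];print(n,"red V hist",np.histogram(v,12))
    t=np.median(v)
    print("red all@.062",rect(f,m,.062,red));
    for th in (150,170,190,210):
        try: print(th,"top face",rect(f,m&(hsv[...,2]>th),.062,red))
        except Exception as e: print(th,e)
    for th in (130,150,170):
        try: print("base",th,rect(f,cv2.morphologyEx(((hsv[...,2]>th)&(hsv[...,1]<50)).astype(np.uint8),cv2.MORPH_OPEN,np.ones((2,2))),.014,base))
        except Exception as e: print(th,e)
f=dict(np.load("top.npz"));f["k1"]=float(f["k1"]);g=dict(np.load("scene.npz"));g["k1"]=float(g["k1"])
for n,f,w in(("top",f,(372,190)),("scene",g,(160,125))):
    cv2.imwrite(f"pics/{n}c.png",cv2.resize(f["image"][w[1]:w[1]+60,w[0]:w[0]+60,::-1],None,fx=6,fy=6,interpolation=0))
h=cv2.hconcat([cv2.imread("pics/topc.png"),cv2.imread("pics/scenec.png")]);cv2.imwrite("pics/c.png",h)
E
```

```text
top red V hist (array([ 17,  10,  11,  15,  15,  26,  30,  17,  24,  33, 343, 465]), array([ 91. ,  94.5,  98. , 101.5, 105. , 108.5, 112. , 115.5, 119. ,
       122.5, 126. , 129.5, 133. ]))
red all@.062 (array([ 464.9, -271.5], dtype=float32), np.float32(101.2), np.float32(50.6), 2.886)
150 max() iterable argument is empty
170 max() iterable argument is empty
190 max() iterable argument is empty
210 max() iterable argument is empty
base 130 (array([ 509.4, -109.3], dtype=float32), np.float32(111.2), np.float32(61.3), 0.242)
150 max() iterable argument is empty
170 max() iterable argument is empty
scene red V hist (array([ 27,  32,  50, 238,  79,  20,  21,  15,  15,  18,  25, 561]), array([ 92.        , 102.08333333, 112.16666667, 122.25      ,
       132.33333333, 142.41666667, 152.5       , 162.58333333,
       172.66666667, 182.75      , 192.83333333, 202.91666667,
       213.        ]))
red all@.062 (array([ 482.4, -252.3], dtype=float32), np.float32(123.3), np.float32(96.4), 2.886)
150 top face (array([ 466.5, -270.3], dtype=float32), np.float32(98.7), np.float32(52.2), 2.906)
170 max() iterable argument is empty
190 max() iterable argument is empty
210 max() iterable argument is empty
base 130 (array([ 371. , -163.7], dtype=float32), np.float32(1455.6), np.float32(1446.8), 1.767)
base 150 (array([ 370.9, -163.8], dtype=float32), np.float32(1455.5), np.float32(1444.2), 1.767)
base 170 (array([ 305. , -148.8], dtype=float32), np.float32(1397.7), np.float32(1042.9), 1.766)
```

View pics/c.png

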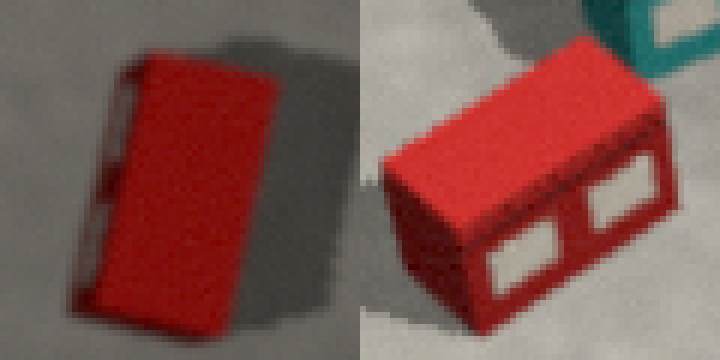

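Red centre is about (0.466, -0.271) with yaw 2.89. The base is about (0.509, -0.109) with yaw 0.24. I'll move above red by a waypoint further out, then look with the wrist camera.

apply_moves --pt "-42.6 -32.3 0" --pt "-42.6 -32.3 0" --pt "-42.6 -32.3 0" --pt "-42.6 -32.3 0" --pt "-42.6 -32.3 0" --pt "-42.6 -32.3 0" --pt "-42.6 -32.3 0" --pt "-42.6 -32.3 0" --pt "-52.8 -73.3 0" --pt "-52.8 -73.3 0" --turn '[0,0,0,0,0,0,0,0,0,0]' --gripper 0

```text
t: 1.35
ee_pos: [0.4766, 0.0519, 0.4043]
ee_rot: [-3.141, -0.0, 2.817]
ft_force: [0.8, 0.2, -0.2]
grip_width: 0.0856
finger_force: 0.0
```

apply_moves --pt "-9.3 -31.0 3" --pt "-9.3 -31.0 5" --pt "-9.3 -31.0 5" --pt "-9.3 -31.0 5" --pt "-9.3 -31.0 5" --pt "-9.3 -31.0 5" --pt "-9.3 -31.0 5" --pt "-9.3 -31.0 5" --turn '[-0.07,-0.07,-0.07,-0.07,-0.07,-0.07,-0.07,-0.07]'

```text
t: 2.35
ee_pos: [0.4656, -0.2678, 0.3547]
ee_rot: [3.14, -0.001, 2.888]
ft_force: [0.2, -0.9, -0.8]
grip_width: 0.0855
finger_force: 0.0
```

```bash
python3 - <<'E'
from h import *
s=read_state();print(s["t"],s["ee_pos"],s["ee_rot"])
f=grab_frame("wrist");np.savez("w1.npz",**f)
cv2.imwrite("pics/w1.png",f["image"][:,:,::-1]);T=f["world_to_cam"];print(-T[:3,:3].T@T[:3,3],T[2,:3])
E
```

```text
2.35 [ 0.46556877 -0.26778734  0.35468062] [ 3.14039823e+00 -1.28084546e-03  2.88814224e+00]
[ 0.39847074 -0.2508715   0.3243805 ] [ 0.2640329  -0.06680817 -0.96219712]
```

View pics/w1.png

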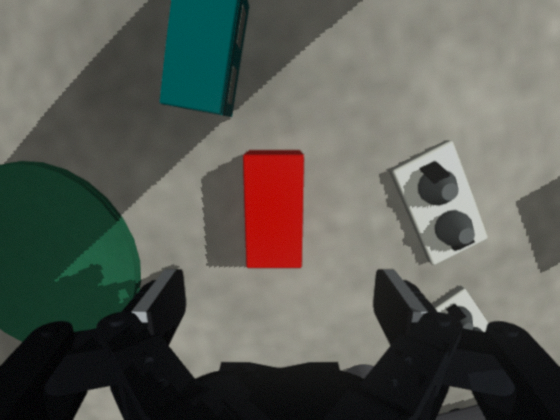

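The wrist view shows the red box's top face at cols 244-303, rows 150-268. The large base is at about (438,203), with a smaller one cut off below it. I'll measure both from this view.

```bash
python3 - <<'E'
from h import *
f=dict(np.load("w1.npz"));f["k1"]=float(f["k1"]);hsv=cv2.cvtColor(f["image"],cv2.COLOR_RGB2HSV);im=f["image"].astype(int)
m=(im[...,0]>90)&(im[...,1]<70)&(im[...,2]<70)
for th in(100,190,210,225):
  try:print("red",th,rect(f,m&(hsv[...,2]>th),.062,(274.,210.)))
  except Exception as e:print(e)
for th in(180,195,205,215):
  try:
    mm=((hsv[...,2]>th)&(hsv[...,1]<50)).astype(np.uint8)
    print("base",th,rect(f,cv2.morphologyEx(mm,cv2.MORPH_OPEN,np.ones((3,3))),.014,(438.,203.)))
  except Exception as e:print(e)
print(im[150:160,274].tolist(),im[170,380:410:3].tolist())
E
```

```text
red 100 (array([ 464.3, -272.8], dtype=float32), np.float32(101.3), np.float32(49.5), 2.888)
max() iterable argument is empty
max() iterable argument is empty
max() iterable argument is empty
base 180 (array([ 512.7, -108.3], dtype=float32), np.float32(112.5), np.float32(62.4), 0.242)
base 195 (array([ 512.6, -108.3], dtype=float32), np.float32(110.3), np.float32(60.8), 0.238)
max() iterable argument is empty
max() iterable argument is empty
[[106, 61, 55], [93, 30, 28], [88, 19, 18], [96, 20, 16], [125, 21, 17], [155, 19, 16], [172, 17, 14], [179, 16, 10], [183, 21, 15], [182, 18, 14]] [[142, 141, 131], [139, 138, 127], [109, 106, 102], [74, 74, 70], [88, 89, 84], [169, 171, 162], [191, 194, 185], [198, 200, 195], [196, 200, 194], [198, 201, 195]]
```

apply_moves --pt "0 -0.2 5" --pt "0 -0.2 10" --pt "0 -0.2 13" --pt "0 -0.2 15" --pt "0 -0.2 16" --pt "0 -0.2 16" --pt "0 -0.2 16" --turn '[0,0,0,0,0,0,0]'

```text
t: 3.28
ee_pos: [0.4657, -0.2713, 0.1957]
ee_rot: [-3.141, 0.002, 2.887]
ft_force: [0.1, 0.2, 0.7]
grip_width: 0.0853
finger_force: 0.0
```

apply_moves --pt "0 0 0" --pt "0 0 0" --pt "0 0 0" --pt "0 0 0" --pt "0 0 0" --pt "0 0 0" --pt "0 0 0" --pt "0 0 0" --turn '[0,0,0,0,0,0,0,0]' --gripper 255 --grip_force 60

```text
t: 4.28
ee_pos: [0.4654, -0.2717, 0.1956]
ee_rot: [-3.141, 0.001, 2.887]
ft_force: [-0.6, -0.2, 5.5]
grip_width: 0.0495
finger_force: 63.0
```

apply_moves --pt "0 0 -3" --pt "0 0 -8" --pt "0 4 -10" --pt "-0.1 9 -10" --pt "-0.3 13 -10" --pt "-0.3 16.9 -10" --pt "-0.3 16.9 -10" --pt "-0.3 16.9 -10" --pt "-0.3 16.9 -10" --turn '[0,0,0,-0.15,-0.3,-0.42,-0.497,-0.497,-0.497]'

```text
t: 5.4
ee_pos: [0.5105, -0.109, 0.2944]
ee_rot: [3.141, -0.001, -2.901]
ft_force: [0.7, 0.2, -2.4]
grip_width: 0.0494
finger_force: 63.4
```

```bash
python3 - <<'E'
from h import *
s=read_state();print(s["t"],s["ee_pos"],s["ee_rot"],s["ft_force"],s["grip_width"])
a=[]
for n in("wrist","scene"):
    f=grab_frame(n);np.savez(n+"2.npz",**f);im=f["image"][:,:,::-1]
    a.append(im if n=="wrist" else cv2.resize(im[110:270,140:353],(560,420)))
cv2.imwrite("pics/w2.png",cv2.resize(cv2.hconcat(a),(800,300)));
E
```

```text
5.4 [ 0.51050672 -0.10899673  0.29444305] [ 3.14120339e+00 -5.73821716e-04 -2.90119578e+00] [ 0.695736    0.21330591 -2.44998   ] 0.04937399666433672
```

View pics/w2.png

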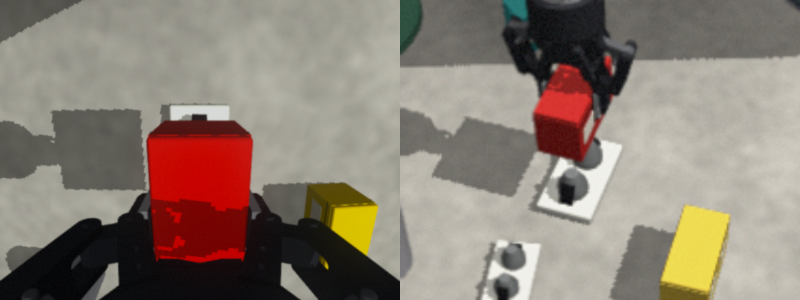

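The wrist view shows the red box held straight, with the base's far end just past it at cols about 170-229, row 105 (half-scale). I'll compare the centre line and end of each.

```bash
python3 - <<'E'
from h import *
f=dict(np.load("wrist2.npz"));f["k1"]=float(f["k1"]);hsv=cv2.cvtColor(f["image"],cv2.COLOR_RGB2HSV);im=f["image"].astype(int)
s=read_state();y=s["ee_rot"][2];ex=np.array([np.cos(y),np.sin(y)]);ey=np.array([np.sin(y),-np.cos(y)]);p=s["ee_pos"][:2]
def tool(pts,z):
    return np.array([[(onz(f,q,z)[:2]-p)@ex,(onz(f,q,z)[:2]-p)@ey] for q in pts])*1000
w=((hsv[...,2]>165)&(hsv[...,1]<40));w[:140]=0;w[175:]=0;w[:,:220]=0;w[:,340:]=0
for r in range(144,168,3):
    c=np.where(w[r])[0]
    if len(c):print("base row",r,c.min(),c.max(),tool([(c.min()-.5,r),(c.max()+.5,r)],.014).round(1).tolist())
for c in(250,280,310):
    r=np.where(w[:,c])[0].min();print("end",c,r,tool([(c,r-.5)],.014).round(1).tolist())
m=(im[...,0]>60)&(im[...,1]<45)&(im[...,2]<45)
for c in(230,280,330):
    r=np.where(m[140:,c])[0].min()+140;v=im[r:r+30,c,0];e=r+int(np.argmax(np.diff(v[3:])))+4
    print("box",c,r,e,"bottom",tool([(c,r-.5)],.0995).round(1).tolist(),"top",tool([(c,e-.5)],.1615).round(1).tolist())
for r in(200,215,230,250):
    c=np.where(m[r])[0];c=c[(c>190)&(c<370)];print("boxrow",r,c.min(),c.max(),tool([(c.min()-.5,r),(c.max()+.5,r)],.1615).round(1).tolist())
# scene: white plate outline
E
```

```text
base row 144 320 339 [[56.8, 30.7], [56.9, 46.0]]
base row 147 259 339 [[54.5, -15.9], [54.7, 46.1]]
base row 150 238 338 [[52.3, -32.0], [52.4, 45.4]]
base row 153 238 336 [[50.0, -32.1], [50.1, 44.0]]
base row 156 239 339 [[47.7, -31.4], [47.8, 46.4]]
base row 159 239 334 [[45.4, -31.5], [45.5, 42.6]]
base row 162 239 339 [[43.1, -31.5], [43.2, 46.6]]
base row 165 239 339 [[40.8, -31.6], [40.9, 46.7]]
end 250 148 [[54.1, -22.4]]
end 280 147 [[54.9, 0.5]]
end 310 147 [[54.9, 23.5]]
box 230 170 189 bottom [[48.3, -25.4]] top [[50.1, -16.2]]
box 280 169 188 bottom [[48.8, 0.2]] top [[50.4, 0.0]]
box 330 172 189 bottom [[47.3, 25.9]] top [[50.1, 16.2]]
boxrow 200 206 352 [[46.3, -24.4], [46.3, 23.8]]
boxrow 215 207 351 [[41.2, -24.4], [41.2, 23.8]]
boxrow 230 208 350 [[36.0, -24.4], [36.0, 23.8]]
boxrow 250 209 349 [[28.8, -24.5], [28.8, 23.9]]
```

```bash
python3 - <<'E'
from h import *
f=dict(np.load("wrist2.npz"));f["k1"]=float(f["k1"])
s=read_state();y=s["ee_rot"][2];ex=np.array([np.cos(y),np.sin(y)]);ey=np.array([np.sin(y),-np.cos(y)]);p=s["ee_pos"][:2]
g=cv2.GaussianBlur(f["image"][...,1],(3,3),0).astype(int)
T=lambda q:[((onz(f,q,.014)[:2]-p)@e*1000).round(1) for e in(ex,ey)]
print(g[155,228:246],g[155,312:332],g[138:156,250],g[138:156,300])
for r in(152,155,158,161):
    a=228+np.argmax(np.diff(g[r,228:246]))+.5;b=312+np.argmin(np.diff(g[r,312:332]))+.5;print(r,a,b,T((a,r)),T((b,r)))
for c in(250,270,300,312):
    a=138+np.argmax(np.diff(g[138:156,c]))+.5;print(c,a,T((c,a)))
E
```

```text
[ 96  95  94  94  94  94  94  96 106 131 163 193 210 217 217 217 218 218] [217 218 217 217 216 217 217 214 203 185 171 166 167 167 167 167 166 167
 167 166] [160 161 162 162 162 161 155 144 144 165 191 207 214 216 217 217 217 217] [159 160 160 161 162 161 153 142 145 169 195 210 215 217 217 217 217 217]
152 237.5 320.5 [np.float64(50.8), np.float64(-32.1)] [np.float64(50.8), np.float64(31.6)]
155 237.5 320.5 [np.float64(48.5), np.float64(-32.2)] [np.float64(48.5), np.float64(31.7)]
158 237.5 320.5 [np.float64(46.2), np.float64(-32.2)] [np.float64(46.2), np.float64(31.8)]
161 237.5 320.5 [np.float64(43.9), np.float64(-32.3)] [np.float64(43.9), np.float64(31.8)]
250 147.5 [np.float64(54.1), np.float64(-22.4)]
270 146.5 [np.float64(54.9), np.float64(-7.1)]
300 147.5 [np.float64(54.2), np.float64(15.8)]
312 147.5 [np.float64(54.2), np.float64(25.0)]
```

The base sits about 2.5 mm to -x in the tool frame. It's aligned laterally and in yaw. I'll shift and lower onto the studs' lead-in.

apply_moves --pt "-0.25 0 2" --pt "-0.25 0 4" --pt "-0.25 0 5" --pt "-0.25 0 6" --pt "-0.25 0 7" --pt "-0.25 0 7.3" --pt "-0.25 0 7.3" --turn '[0,0,0,0,0,0,0]'

```text
t: 6.38
ee_pos: [0.5132, -0.1081, 0.2216]
ee_rot: [3.142, -0.0, -2.899]
ft_force: [-0.6, -0.4, -3.3]
grip_width: 0.0491
finger_force: 63.4
```

No lateral force, so it's entering cleanly. Now press home; flush is at TCP z ≈ 0.2096.

apply_moves --pt "0 0 0.3" --pt "0 0 0.6" --pt "0 0 0.9" --pt "0 0 1.1" --pt "0 0 1.2" --pt "0 0 1.2" --pt "0 0 1.2" --turn '[0,0,0,0,0,0,0]' --grip_force 90

```text
t: 7.25
ee_pos: [0.5132, -0.108, 0.2097]
ee_rot: [3.142, 0.0, -2.9]
ft_force: [-1.5, -1.1, -1.4]
grip_width: 0.0492
finger_force: 107.7
```

apply_moves --pt "0 0 0.1" --pt "0 0 0.2" --pt "0 0 0.2" --pt "0 0 0.2" --turn '[0,0,0,0]'

```text
t: 7.75
ee_pos: [0.5131, -0.108, 0.2077]
ee_rot: [3.142, -0.0, -2.899]
ft_force: [0.2, 0.8, 1.5]
grip_width: 0.0492
finger_force: 105.7
```

apply_moves --pt "0 0 0.1" --pt "0 0 0.2" --pt "0 0 0.2" --pt "0 0 0.2" --turn '[0,0,0,0]'

```text
t: 8.25
ee_pos: [0.5131, -0.1082, 0.2057]
ee_rot: [-3.141, -0.0, -2.899]
ft_force: [-0.5, -1.1, -0.1]
grip_width: 0.0494
finger_force: 103.5
```

```bash
python3 - <<'E'
from h import *
s=read_state();print(s["t"],s["ee_pos"],s["ft_force"],s["moment"])
a=[]
f=grab_frame("scene");np.savez("s3.npz",**f);im=f["image"][:,:,::-1]
a.append(cv2.resize(im[140:260,190:290],(400,480),interpolation=cv2.INTER_CUBIC))
f=grab_frame("wrist");np.savez("w3.npz",**f);a.append(cv2.resize(f["image"][100:300,200:367,::-1],(400,480)))
cv2.imwrite("pics/s3.png",cv2.hconcat(a))
E
```

```text
8.25 [ 0.51312795 -0.10818355  0.2057046 ] [-0.4586362  -1.0753431  -0.13656395] [-0.49821498  0.34981368 -0.15102515]
```

View pics/s3.png

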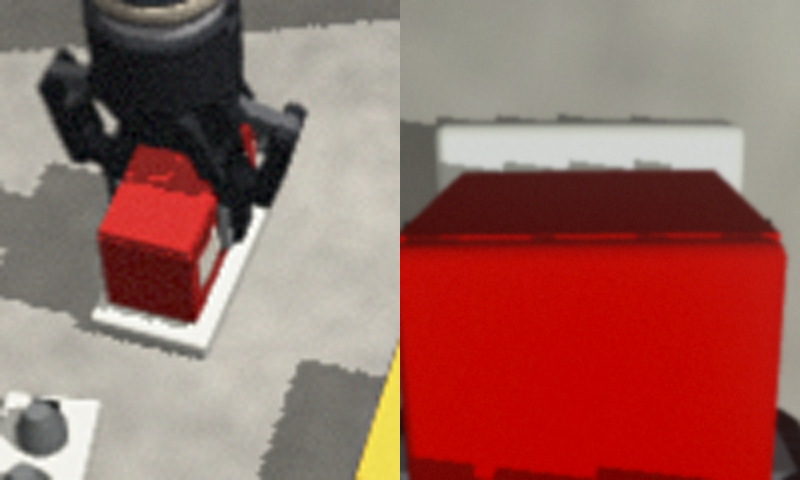

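Box looks seated near flush and aligned in the scene view. In the wrist view its end edge has moved (row about 188 to 199), so it may have slid up in the grip. I'll measure its true height.

```bash
python3 - <<'E'
from h import *
def load(n):
    f=dict(np.load(n+".npz"));f["k1"]=float(f["k1"]);return f
for n in("w1","wrist2","w3"):
    f=load(n);im=f["image"].astype(int);m=(im[...,0]>60)&(im[...,1]<45)&(im[...,2]<45)
    z0=None
    for r in((200,215,230) if n!="w1" else(180,200,220)):
        c=np.where(m[r])[0];c=c[(c>170)&(c<390)]
        W=lambda z:np.linalg.norm(onz(f,(c.min()-.5,r),z)-onz(f,(c.max()+.5,r),z))
        from scipy.optimize import brentq
        print(n,r,c.min(),c.max(),"top z for 49.5 mm:",round(brentq(lambda z:W(z)-.0495,0,.22),4))
    T=f["world_to_cam"];print((-T[:3,:3].T@T[:3,3]).round(4))
# scene: box end-face vertical edges, near end
f=load("s3");im=f["image"];m=(im[...,0]>80)&(im[...,1]<60)&(im[...,2]<60)
hsv=cv2.cvtColor(im,cv2.COLOR_RGB2HSV)
for c in range(217,242,3):
    col=im[140:260,c,0].astype(int);r=np.where(m[:,c])[0];r=r[(r>180)&(r<240)]
    v=im[r.min():r.max()+1,c,0].astype(int);e=r.min()+int(np.argmin(np.diff(v[3:-3])))+3
    b=onz(f,(c,r.max()+.5),.014);
    # height of top edge above the same vertical line
    c0,d=ray(f,(c,e+.5));k=np.dot(b[:2]-c0[:2],d[:2])/np.dot(d[:2],d[:2])
    print(c,r.min(),e,r.max(),"foot@.014",b[:2].round(4),"top z",(c0+k*d)[2].round(4))
E
```

```text
w1 180 244 302 top z for 49.5 mm: 0.0567
w1 200 244 301 top z for 49.5 mm: 0.0565
w1 220 245 301 top z for 49.5 mm: 0.0565
[ 0.3985 -0.2509  0.3244]
wrist2 200 206 352 top z for 49.5 mm: 0.1588
wrist2 215 207 351 top z for 49.5 mm: 0.1587
wrist2 230 208 350 top z for 49.5 mm: 0.1586
[ 0.4432 -0.1261  0.2641]
w3 200 198 357 top z for 49.5 mm: 0.0786
w3 215 196 359 top z for 49.5 mm: 0.0822
w3 230 197 358 top z for 49.5 mm: 0.0823
[ 0.4459 -0.1255  0.1753]
217 193 198 214 foot@.014 [ 0.5607 -0.1242] top z 0.0669
220 185 198 215 foot@.014 [ 0.5595 -0.1171] top z 0.0702
223 181 199 216 foot@.014 [ 0.5584 -0.1101] top z 0.0703
226 181 200 217 foot@.014 [ 0.5572 -0.1031] top z 0.0705
229 181 200 218 foot@.014 [ 0.5561 -0.0961] top z 0.0738
232 181 201 218 foot@.014 [ 0.5527 -0.0907] top z 0.0707
235 181 202 219 foot@.014 [ 0.5516 -0.0837] top z 0.0708
238 182 200 219 foot@.014 [ 0.5483 -0.0783] top z 0.0773
241 185 196 213 foot@.014 [ 0.5316 -0.0818] top z 0.0707
```

The box slid 12 mm up in the grip and still sits about 8 mm proud, on the tongues. I'll release, rise, close the fingers and press on the middle of the top with the fingertips.

apply_moves --pt "0 0 0" --pt "0 0 0" --pt "0 0 0" --pt "0 0 0" --pt "0 0 0" --pt "0 0 0" --turn '[0,0,0,0,0,0]' --gripper 0 --grip_force 40

```text
t: 9.1
ee_pos: [0.5131, -0.1081, 0.2057]
ee_rot: [3.142, -0.0, -2.899]
ft_force: [-0.4, 0.7, 0.0]
grip_width: 0.0855
finger_force: 0.0
```

apply_moves --pt "0 0 -3" --pt "0 0 -7" --pt "0 0 -9" --pt "0 0 -9" --turn '[0,0,0,0]'

```text
t: 9.6
ee_pos: [0.5136, -0.1082, 0.2972]
ee_rot: [-3.139, 0.003, -2.899]
ft_force: [0.4, 0.4, -0.6]
grip_width: 0.0855
finger_force: 0.0
```

apply_moves --pt "0 0 0" --pt "0 0 0" --pt "0 0 0" --pt "0 0 0" --pt "0 0 0" --pt "0 0 0" --pt "0 0 0" --pt "0 0 0" --turn '[0,0,0,0,0,0,0,0]' --gripper 255

```text
t: 10.6
ee_pos: [0.5132, -0.1081, 0.2958]
ee_rot: [-3.142, 0.0, -2.899]
ft_force: [0.7, -0.2, -0.1]
grip_width: -0.0
finger_force: 0.0
```

```bash
python3 - <<'E'
from h import *
s=read_state();print(s["t"],s["ee_pos"],s["ft_force"],s["grip_width"])
f=grab_frame("scene");np.savez("s4.npz",**f);im=f["image"][:,:,::-1]
a=cv2.resize(im[140:260,190:290],(400,480),interpolation=cv2.INTER_CUBIC)
f=grab_frame("wrist");np.savez("w4.npz",**f);cv2.imwrite("pics/s4.png",cv2.hconcat([a,cv2.resize(f["image"][:,:,::-1],(400,480))]))
E
```

```text
10.6 [ 0.51315469 -0.10806929  0.29575966] [ 0.71661152 -0.22765374 -0.08100743] -4.4095510216856026e-05
```

View pics/s4.png

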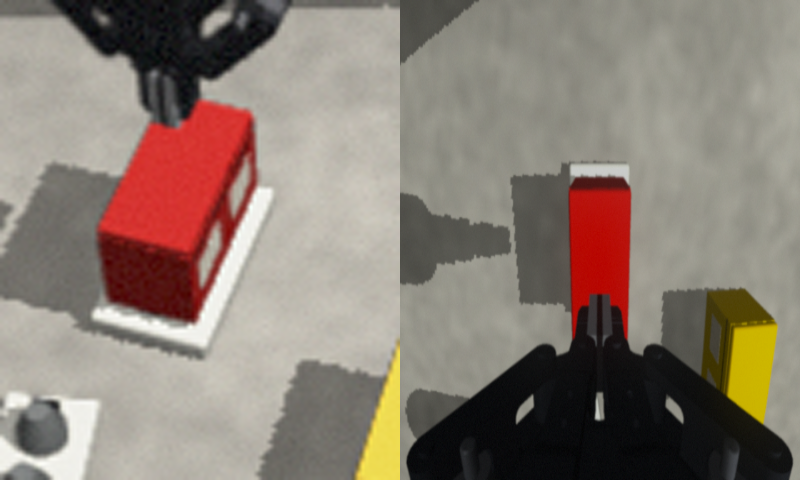

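The box sits straight on the base, slightly proud, with closed fingertips above its middle. Press down now.

apply_moves --pt "0 0 2" --pt "0 0 3.3" --pt "0 0 3.8" --pt "0 0 4.0" --pt "0 0 4.2" --pt "0 0 4.3" --pt "0 0 4.3" --turn '[0,0,0,0,0,0,0]'

```text
t: 11.58
ee_pos: [0.513, -0.1082, 0.2533]
ee_rot: [-3.141, -0.0, -2.899]
ft_force: [-1.9, -0.3, 4.5]
grip_width: -0.0004
finger_force: 2.2
```

In contact with 4.5 N upward. Continuing in small steps.

apply_moves --pt "0 0 0.1" --pt "0 0 0.2" --pt "0 0 0.3" --pt "0 0 0.3" --turn '[0,0,0,0]'

```text
t: 12.08
ee_pos: [0.5132, -0.1081, 0.2495]
ee_rot: [3.142, 0.0, -2.899]
ft_force: [0.4, -0.2, 0.2]
grip_width: -0.0003
finger_force: 0.1
```

apply_moves --pt "0 0 0.05" --pt "0 0 0.1" --pt "0 0 0.1" --pt "0 0 0.1" --turn '[0,0,0,0]'

```text
t: 12.58
ee_pos: [0.5132, -0.108, 0.2495]
ee_rot: [-3.141, 0.0, -2.899]
ft_force: [-1.7, -0.1, 8.2]
grip_width: 0.0001
finger_force: 3.7
```

Firm stop at tip z = 0.0765 (flush would be 0.076). One firmer push, then retreat and check.

apply_moves --pt "0 0 0.1" --pt "0 0 0.2" --pt "0 0 0.2" --pt "0 0 0.2" --turn '[0,0,0,0]'

```text
t: 13.08
ee_pos: [0.5131, -0.1079, 0.2494]
ee_rot: [-3.141, 0.001, -2.899]
ft_force: [-4.3, 1.6, 22.4]
grip_width: -0.0001
finger_force: 11.0
```

apply_moves --pt "0 0 -4" --pt "0 0 -9" --pt "0 0 -14" --pt "0 0 -14" --pt "0 0 -14" --turn '[0,0,0,0,0]'

```text
t: 13.7
ee_pos: [0.5127, -0.1078, 0.3863]
ee_rot: [3.141, -0.001, -2.899]
ft_force: [0.2, -0.3, -0.9]
grip_width: -0.0003
finger_force: 0.0
```

```bash
python3 - <<'E'
from h import *
f=grab_frame("scene");im=f["image"]
old=np.load("s4.npz")["image"]
a=[cv2.resize(i[140:260,190:290,::-1],(400,480),interpolation=cv2.INTER_CUBIC) for i in(old,im)]
cv2.imwrite("pics/s5.png",cv2.hconcat(a))
m=(im[...,0]>80)&(im[...,1]<60)&(im[...,2]<60)
for c in range(220,238,3):
    r=np.where(m[:,c])[0];r=r[(r>170)&(r<240)];print(c,r.max(),onz(f,(c,r.max()+.5),.014)[:2].round(4))
print("top",rect(f,m&(im[...,0]>150),.076,(232.,185.)),read_state()["ft_force"])
E
```

```text
220 217 [ 0.5639 -0.114 ]
223 212 [ 0.5496 -0.1163]
226 215 [ 0.5528 -0.1062]
229 219 [ 0.5583 -0.0946]
232 220 [ 0.5571 -0.0877]
235 219 [ 0.5516 -0.0837]
top (array([ 513.6, -105.9], dtype=float32), np.float32(96.8), np.float32(50.3), 0.234) [-0.27371415 -0.36919126  0.08489646]
```

View pics/s5.png

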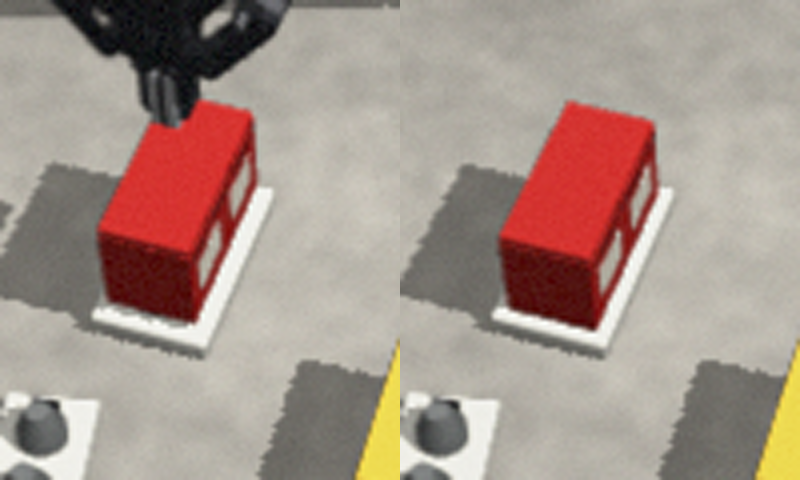

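The box dropped about 2.5 px (about 8 mm) between the two views. It sits centred and level on the base, held at a hard stop under 22 N, and the robot is clear.

```bash
python3 -c "
from plant import *
print(close_job())"
```

```text
the job is handed in; nothing more can be done
None
```

The red spice box is pressed home on the larger white base and released: it hit a firm stop under 22 N at flush height, and I handed the job in at about 14 s without touching the yellow or blue boxes.

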